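Check the brake lever of the instrument trolley

ROBOT

A 7-joint arm with a two-finger parallel gripper is mounted at the origin on the work surface. World frame = base frame: x ahead of the robot, y to its left, z up, the work surface at z = 0. Lengths are in m, angles in rad, forces in N, time in s.
With the tool pointing down it reaches from about 0.425 to 0.925 m from the base axis. Payload 6.8 kg.
Tool frame: the origin (TCP) lies midway between the tips of the shut fingers; the grasp point (between the pads) lies 19 mm behind it; z points along the fingers, y is the direction in which the jaws open and shut (so a half turn about z gives the same grasp; the last joint's range is limited). The gripper opens to 85 mm and grips with 20 to 120 N. Pads are 22 mm wide; open, the fingers measure 114 mm over their backs; the gripper's body (76 mm by 85 mm) begins 54 mm behind the grasp point. The pads swing forward as they close: fully open they stand 13 mm farther back than shut.
Start: joints at [1.181, 0.477, 0.022, 1.555, -0.011, 1.109, -0.083], TCP at [0.188, -0.648, 0.231] pointing down, gripper open.
Joint ranges: [-2.96, 2.96], [-0.34, 2.1], [-1.41, 1.46], [0.24, 2.44], [-1.37, 4.51], [0.17, 1.92], [-2.96, 2.96]. Speed limits (rad/s): [2.39, 2.39, 3.14, 3.14, 3.14, 3.14, 3.14].

INTERFACE

Orientations are given as a unit quaternion [w, x, y, z].
In Python, from station import readout, eyes, ticket gives the robot as it stands. The module is installed in compiled form; this text tells all that it offers.
- The arm moves only by the shell command python3 -m crank 'ROWS' [FORCE]. ROWS is JSON, a list of rows, each an object of numbers: "jaw": the opening in per cent of the stroke, from 0 (shut) to 100 (fully open); "x", "y", "z": the shift along the tool's x, y, z in mm; "ax", "ay", "az": the turn, a rotation vector about the tool's x, y, z in degrees. In form: [{"jaw": .., "x": .., "y": .., "z": .., "ax": .., "ay": .., "az": ..}, ...]. A call has 1 to 12 rows; each row shifts and turns the commanded pose from where the row before left it, along the tool's axes as they then stand; what a row does not reach is not made up. A row lasts 1/8 s, in which the tool goes at most 62.5 mm and 10.7 degrees, less where a joint would pass 70% of its speed; a pose out of reach is approached as far as the arm can. A call with a gripper value outside its range is refused whole. The fingers move at their own pace and stop on an object; FORCE is the grip in N (left out, the last holds). Time passes only in rows, so rows that do not move let the fingers close. It gives the time, the measured TCP pose, the force and the opening at its end, in the units of the state.
- readout.get_obs(): the state, without advancing time (a new reading comes with each control period).
- eyes.read_camera(name): name is "scene" or "top" or "wrist"; returns (picture, depth): 400x640x3 uint8, red, green, blue; 400x640 float32, m along the optical axis (not along the pixel's ray), 0 where there is no reading.
- eyes.calibration(name): a dict with "fx", "fy", "cx", "cy" (pixels), "R" (3x3) and "t" (3): a world point X has camera coordinates R X + t. Camera axes: x right, y down, z forward; pixel columns grow to the right and rows downward; lengths in m; the calibration is good to about 2 mm. A picture is of the moment at which its call begins: read the wrist's pose just before it. calibration takes no time and is no camera call; for the wrist camera it gives the pose at the moment of the call.
- ticket.hand_in(): hands the job in, once; it reports no verdict.
The state is a dict: "t": time; "q": joint angles; "joint_vel": joint speeds; "joint_torque": joint torques, N m; "eef_pos": TCP position; "tool_rot": TCP orientation; "contact_force": force on the tool from outside, world axes, zero at the start; "torque": the same for the moment, N m; "gripper_width": opening from 0.0 (shut) to 1.0 (fully open).
Only numpy, scipy, OpenCV 4.12 (cv2) and the standard library are available. Lean on these libraries where they do the work, as an engineer would, in place of code of your own. Each camera call takes 0.05 s, during which the arm holds its last target. There are 200 camera calls.

TASK

The chiller's trolley is parked at the bench with its push bar towards you, and its hand brake needs checking. Reach over the bar and, with the outside of your fingers, slowly press the brake lever in towards the bar until it comes up against its stop, without forcing it, then keep holding it in there and finish while holding, so that I can see it stops short of the bar. Do not pinch the lever, keep off the bar itself, and leave the things on the shelf alone.

Things in the scene. Friction and masses are not known exactly. Their poses are not given: they have to be found in the camera images.
- brake_lever (a joint): bare aluminium brake lever, 145 mm long, 17 high, 11 thick, round 19 mm knob at its free end; level, beyond the push bar, on an upright pivot. 0 = fully out (held there by its return spring), 0.30 rad = fully in against its stop, still about 30 mm clear of the bar. At point lever_face the spring needs about 3 N at first, 8 N just before the stop; the stop then adds about 7 N per mm.
- lever_face (a point): point on the lever's outer face (away from the bar: the face to press), 85 mm from the pivot, half-way up; moves with the lever. x points straight out of that face, -y along the blade to its free end (knob 50 mm on), z up. 60 mm outside the face is free at this height; the shelf lies 150 mm below, with things up to 80 mm high on it.
- lever_pivot (a point): the lever's pivot, on its upright axis at the blade's mid height; 42 mm from the bar's axis. It lies at (-9, +85, 0) mm in the axes of point lever_face. A grey clamp bracket round it reaches 20 mm sideways and 20 mm above.
- trolley: stainless steel two-shelf trolley with locked wheels; it does not move. Origin in the middle of its push bar, on its axis. x points level from the bar over the shelf (away from the robot), y along the bar. The bar is a round 25 mm tube, straight for 390 mm, at the lever's height, between robot and lever.
- sample_jar: amber jar with black lid, 58 mm across and 78 mm high, standing on the trolley's upper shelf; origin under its centre. To be left alone.
- torque_driver: torque screwdriver lying on the upper shelf, 220 mm long, 32 mm thick, red handle; origin near its middle, on its underside, x towards its tip. To be left alone.
- plate_fixture: brass measuring plate, 40 mm across with an upright 66 mm stem, standing on the upper shelf; origin under its centre. To be left alone.

How it is judged:
At the end, for the whole second after the job is handed in: The lever is held fully in (0.27 rad or more; its stop is at 0.30) by the fingers, which press on its outer face with more than 3 N and stand outside the lever, not astride it, and nothing of the robot touches the trolley's bar (value of joint brake_lever above 0.27 rad and contact force between the fingers and brake_lever above 3 N and x of the grasp point in the frame of lever_face above 0.002 m and contact force between each of the fingers, the arm and trolley below 1 N); the arm keeps its last pose, push and grip.
It fails at once if the lever is forced (pressed with more than 60 N) (contact force between any of the fingers, the arm and brake_lever above 60 N).
It fails at once if the lever is slapped in or let snap back (faster than 2.5 rad/s) (velocity of joint brake_lever above 2.5 rad/s or velocity of joint brake_lever below -2.5 rad/s).
It fails at once if the lever is pinched, or pulled with a finger reaching inside it (contact force between the fingers and brake_lever above 2 N and x of the grasp point in the frame of lever_face below -0.002 m).
It fails at once if the robot takes hold of or leans on the bar or trolley (contact force between any of the fingers, the arm and trolley above 5 N).
It fails at once if a thing on the shelf is moved (distance of any of sample_jar, torque_driver, plate_fixture from where it was at the start of the episode above 0.02 m).
It also fails if it takes over 38 s, if anything falls off the work surface, if the arm or the gripper's body presses on something with over 40 N, if the wrist force passes 120 N, or if a joint passes its speed limit or range.

## Working session

There is one attempt and no reset: what is moved stays moved. The work goes in short steps, Python scripts to look and compute and a shell command to move; the robot and the scene stay as the last step left them, time stands still between calls to the robot, and variables do not carry over. Pictures are saved under pics/ and viewed, about 8 in all and at most 12, crops included, and the job is handed in when it is done.

```bash
mkdir -p pics
cat > h.py <<'E'
import numpy as np, cv2
from station import readout, eyes
def snap(n,f):
    c=eyes.calibration(n); im,d=eyes.read_camera(n)
    cv2.imwrite(f'pics/{f}.png',im[:,:,::-1]); np.savez(f'pics/{f}.npz',im=im,d=d,**{k:np.array(c[k]) for k in c}); return im,d,c
def load(f): return np.load(f'pics/{f}.npz')
def pts(s,us,vs):
    d=s['d'][vs,us]; P=np.stack([(us-s['cx'])/s['fx']*d,(vs-s['cy'])/s['fy']*d,d],-1)
    return (P-s['t'])@s['R']
E
python3 - <<'E'
from h import *
for n in('scene','top'): snap(n,n+'0')
a=cv2.imread('pics/scene0.png');b=cv2.imread('pics/top0.png')
print(readout.get_obs())
E
```

```text
{'t': 0.1, 'q': array([ 1.18091631,  0.47774655,  0.02235483,  1.55633446, -0.01151158,
        1.10932686, -0.08311246]), 'joint_vel': array([ 0.0011412 , -0.00045174,  0.00107685, -0.00046462, -0.00135949,
        0.00153435,  0.00127365]), 'joint_torque': array([ 3.76335447e-03, -5.97768223e+01,  1.61307558e+00, -2.81959713e+01,
        1.27456791e-02,  5.02108742e-03,  1.30801379e-05]), 'eef_pos': array([ 0.18753073, -0.64786891,  0.23041132]), 'tool_rot': array([-8.24683401e-04,  9.90091635e-01,  1.40420237e-01, -1.77037653e-04]), 'contact_force': array([ 0.73888947, -0.24053318, -0.5614587 ]), 'torque': array([-0.04378995, -0.01745278, -0.00750233]), 'gripper_width': 1.0006167608567575}
```

View pics/scene0.png

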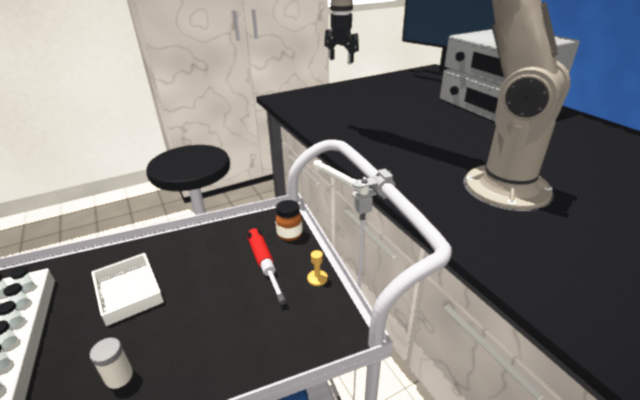

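View pics/top0.png

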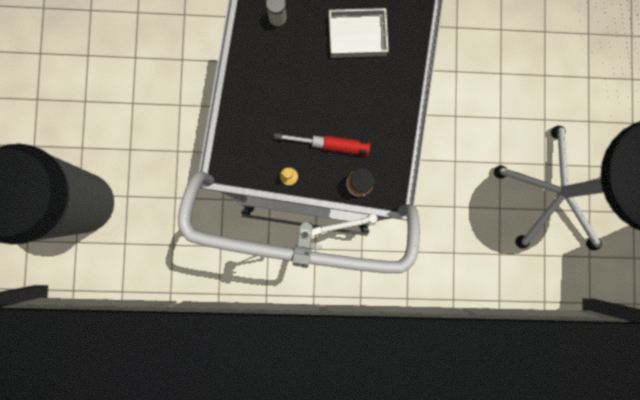

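The top view shows the bar running from (200,235) to (400,265), the bracket at (303,243), and the lever from (312,234) to its knob at (374,218). The jar is at (360,183) and the brass plate at (289,176).

Run:
```python
from h import *
np.set_printoptions(precision=4,suppress=True)
s=load('top0'); 
print('campos',-s['R'].T@s['t'],s['R'],s['fx'])
im=s['im'].astype(int)
vs,us=np.mgrid[170:285,180:430]; us=us.ravel();vs=vs.ravel()
P=pts(s,us,vs)
for n,(u,v) in dict(knob=(374,218),barL=(220,242),barR=(390,266),brk=(303,243),jar=(360,183),brass=(289,176),shelf=(320,180)).items():
    print(n,pts(s,np.array([u]),np.array([v])))
for u in range(306,380,4):
    c=np.arange(212,242); p=pts(s,np.full(len(c),u),c); zt=p[:,2]
    k=zt>zt.max()-.012
    print(u,c[k].min(),c[k].max(),p[k].mean(0),zt.max())
cv2.imwrite('pics/c1.png',cv2.resize(cv2.imread('pics/top0.png')[195:275,270:420],None,fx=5,fy=5,interpolation=cv2.INTER_CUBIC))
```

```text
campos [0.5539 0.0561 1.0974] [[ 0.0294 -0.9987  0.0413]
 [-0.9978 -0.0318 -0.0578]
 [ 0.0591 -0.0395 -0.9975]] 458.61439390057893
knob [[ 0.5862 -0.0704  0.2149]]
barL [[0.5314 0.2235 0.2113]]
barR [[ 0.4946 -0.1038  0.2133]]
brk [[0.5341 0.0652 0.2146]]
jar [[ 0.6627 -0.0508  0.1307]]
brass [[0.6748 0.101  0.1123]]
shelf [[0.6755 0.0326 0.0508]]
306 223 241 [0.5553 0.0601 0.2172] 0.2233238506586763
310 224 241 [0.5546 0.0524 0.2158] 0.21779530030906608
314 219 219 [0.5539 0.0561 1.0974] 1.097422366920482
318 227 234 [0.5589 0.037  0.2083] 0.21000153140634426
322 227 232 [0.5611 0.0293 0.2082] 0.21178234049247324
326 226 231 [0.5632 0.0216 0.2083] 0.21048928799422018
330 226 230 [0.5644 0.014  0.2094] 0.21160932613925237
334 225 229 [0.5666 0.0063 0.2102] 0.21164830459385098
338 224 229 [ 0.5678 -0.0015  0.2084] 0.21128468709580905
342 223 228 [ 0.57   -0.0093  0.2083] 0.2096618248946053
346 222 227 [ 0.5721 -0.0169  0.2096] 0.21155313810864698
350 222 226 [ 0.5734 -0.0249  0.2073] 0.20866499930318086
354 221 225 [ 0.5755 -0.0326  0.2078] 0.2097110405041396
358 220 225 [ 0.5767 -0.0404  0.2072] 0.2095299625264051
362 219 223 [ 0.5799 -0.0479  0.2091] 0.21217334659184514
366 218 223 [ 0.5811 -0.0557  0.2091] 0.21064237220649049
370 215 222 [ 0.5852 -0.0634  0.2097] 0.21230048714736222
374 214 222 [ 0.5864 -0.0711  0.2099] 0.2148897928078518
378 214 215 [ 0.5995 -0.0997  0.0725] 0.07287614282653956
```

View pics/c1.png

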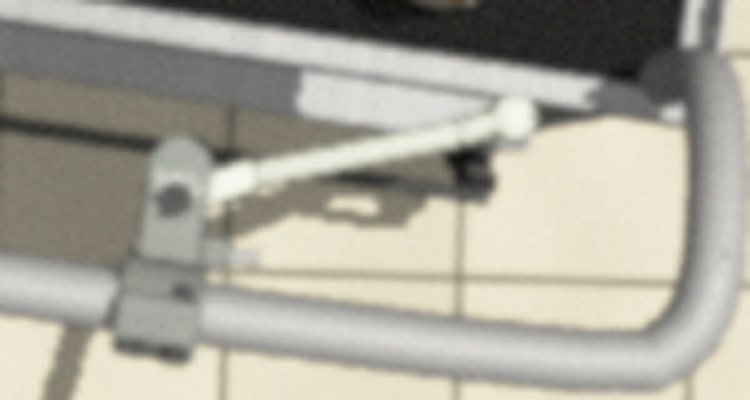

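The crop shows the pivot bolt at full-image (304,235), the blade at 76.5° below the x axis, and the knob at (374,218).

- **Heights:** the blade top is at z ≈ 0.209 and the bar top at 0.2125, so mid height is 0.200.
- **Positions:** the pivot is at about (0.554, 0.063). The face point is at about (0.579, -0.018), and at the stop about (0.558, -0.022).

Next I raise the tool, shut the jaw and turn it so the finger backs face the lever.

```bash
python3 -m crank '[{"jaw":0,"z":-10,"az":-10},{"jaw":0,"z":-10,"az":-10},{"jaw":0,"z":-10,"az":-10},{"jaw":0,"z":-10,"az":-10},{"jaw":0,"z":-10,"az":-10},{"jaw":0,"z":-10,"az":-10},{"jaw":0,"z":-10,"az":-10},{"jaw":0}]' 60
python3 - <<'E'
from h import *
from scipy.spatial.transform import Rotation as R
o=readout.get_obs();q=o['tool_rot'];M=R.from_quat(q[[1,2,3,0]]).as_matrix();print(M.round(3),o['q'])
print(M.T@(np.array([.625,-.011,.29])-o['eef_pos']))
E
```

```text
[[ 0.961  0.278 -0.001]
 [ 0.278 -0.961  0.002]
 [-0.    -0.002 -1.   ]] [ 1.18091631  0.47774655  0.02235483  1.55633446 -0.01151158  1.10932686
 -0.08311246]
[ 0.59729682 -0.49021134 -0.05883492]schema error: expected keys jaw, x, y, z, ax, ay, az
```

```bash
python3 -m crank '[{"jaw":0,"x":0,"y":0,"z":-10,"ax":0,"ay":0,"az":-10},{"jaw":0,"x":0,"y":0,"z":-10,"ax":0,"ay":0,"az":-10},{"jaw":0,"x":0,"y":0,"z":-10,"ax":0,"ay":0,"az":-10},{"jaw":0,"x":0,"y":0,"z":-10,"ax":0,"ay":0,"az":-10},{"jaw":0,"x":0,"y":0,"z":-10,"ax":0,"ay":0,"az":-10},{"jaw":0,"x":0,"y":0,"z":-10,"ax":0,"ay":0,"az":-10},{"jaw":0,"x":0,"y":0,"z":-10,"ax":0,"ay":0,"az":-10},{"jaw":0,"x":0,"y":0,"z":0,"ax":0,"ay":0,"az":0}]' 60
cat > go.py <<'E'
import sys
from h import *
from scipy.spatial.transform import Rotation as R
o=readout.get_obs();q=o['tool_rot'];M=R.from_quat(q[[1,2,3,0]]).as_matrix()
print('t',o['t'],'p',o['eef_pos'].round(4),'y',M[:,1].round(3),'z',M[:,2].round(3),'q',o['q'].round(2),'F',o['contact_force'].round(1),'w',round(o['gripper_width'],3))
if len(sys.argv)>3: print('shift mm',(1e3*M.T@(np.array(sys.argv[1:4],float)-o['eef_pos'])).round(1))
E
python3 go.py .625 -.011 .29
```

```text
t: 1.1
eef_pos: [0.1877, -0.6486, 0.3016]
tool_rot: [0.0, 0.731, 0.682, -0.0]
contact_force: [0.1, 0.3, 0.0]
gripper_width: -0.003
t 1.1 p [ 0.1877 -0.6486  0.3016] y [ 0.998 -0.069  0.001] z [ 0.001 -0.001 -1.   ] q [ 1.35  0.44 -0.23  1.46  0.1   1.26  1.05] F [0.1 0.3 0. ] w -0.003
shift mm [666.3 392.3  11.5]
```

```bash
python3 -m crank '[{"jaw":0,"x":35,"y":20,"z":0,"ax":0,"ay":0,"az":0},{"jaw":0,"x":35,"y":20,"z":0,"ax":0,"ay":0,"az":0},{"jaw":0,"x":35,"y":20,"z":0,"ax":0,"ay":0,"az":0},{"jaw":0,"x":35,"y":20,"z":0,"ax":0,"ay":0,"az":0},{"jaw":0,"x":35,"y":20,"z":0,"ax":0,"ay":0,"az":0},{"jaw":0,"x":35,"y":20,"z":0,"ax":0,"ay":0,"az":0},{"jaw":0,"x":35,"y":20,"z":0,"ax":0,"ay":0,"az":0},{"jaw":0,"x":35,"y":20,"z":0,"ax":0,"ay":0,"az":0},{"jaw":0,"x":35,"y":20,"z":0,"ax":0,"ay":0,"az":0},{"jaw":0,"x":35,"y":20,"z":0,"ax":0,"ay":0,"az":0},{"jaw":0,"x":35,"y":20,"z":0,"ax":0,"ay":0,"az":0},{"jaw":0,"x":35,"y":20,"z":0,"ax":0,"ay":0,"az":0}]'
python3 go.py .625 -.011 .29
```

```text
t: 2.6
eef_pos: [0.4556, -0.2442, 0.3006]
tool_rot: [-0.0, 0.732, 0.681, -0.0]
contact_force: [0.8, -1.3, 0.9]
gripper_width: -0.004
t 2.6 p [ 0.4556 -0.2442  0.3006] y [ 0.997 -0.072 -0.001] z [-0.001  0.    -1.   ] q [ 0.81  0.19 -0.5   1.81  0.1   1.16  0.21] F [ 0.8 -1.3  0.9] w -0.004
shift mm [244.8 152.2  10.6]
```

```bash
python3 -m crank '[{"jaw":0,"x":27,"y":17,"z":0,"ax":0,"ay":0,"az":0},{"jaw":0,"x":27,"y":17,"z":0,"ax":0,"ay":0,"az":0},{"jaw":0,"x":27,"y":17,"z":0,"ax":0,"ay":0,"az":0},{"jaw":0,"x":27,"y":17,"z":0,"ax":0,"ay":0,"az":0},{"jaw":0,"x":27,"y":17,"z":0,"ax":0,"ay":0,"az":0},{"jaw":0,"x":27,"y":17,"z":0,"ax":0,"ay":0,"az":0},{"jaw":0,"x":27,"y":17,"z":0,"ax":0,"ay":0,"az":0},{"jaw":0,"x":27,"y":17,"z":0,"ax":0,"ay":0,"az":0},{"jaw":0,"x":27,"y":17,"z":0,"ax":0,"ay":0,"az":0},{"jaw":0,"x":0,"y":0,"z":0,"ax":0,"ay":0,"az":0},{"jaw":0,"x":0,"y":0,"z":0,"ax":0,"ay":0,"az":0}]'
python3 go.py .621 -.009 .25
python3 - <<'E'
from h import *
a=snap('wrist','w1')[0]; b=snap('scene','s1')[0]
cv2.imwrite('pics/ws1.png',np.vstack([cv2.resize(a,(480,300)),b[100:300,160:480][:, :].repeat(1,0) if 0 else cv2.resize(b[100:300,160:480],(480,300))])[:,:,::-1])
E
```

```text
t: 3.98
eef_pos: [0.6239, -0.0141, 0.3005]
tool_rot: [-0.0, 0.731, 0.682, -0.001]
contact_force: [0.9, -0.8, -0.2]
gripper_width: 0.003
t 3.975 p [ 0.6239 -0.0141  0.3005] y [ 0.998 -0.07  -0.001] z [-0.001 -0.001 -1.   ] q [ 0.37  0.4  -0.6   1.57  0.24  1.25 -0.34] F [ 0.9 -0.8 -0.2] w 0.003
shift mm [ 4.9 -3.2 50.5]
```

View pics/ws1.png

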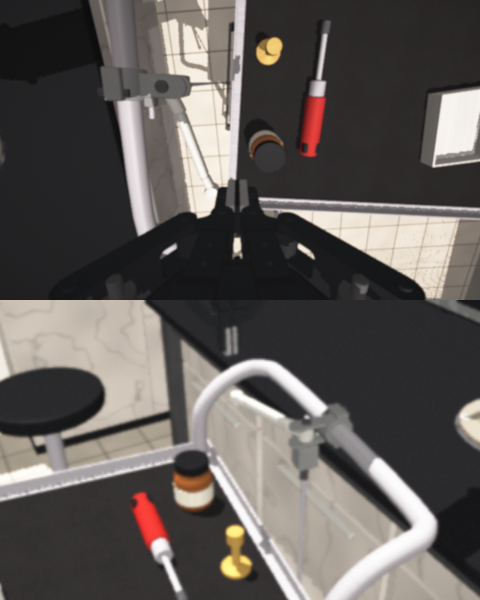

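The wrist view shows the shut fingers outside the lever. The knob is at about (212,190) in the half-size picture, and the jar and plate are clear. I'll compare the lever position from this camera with the first estimate.

Run:
```python
from h import *
s=load('w1')
us,vs=np.meshgrid(np.arange(225,300),np.arange(115,265)); us=us.ravel();vs=vs.ravel()
P=pts(s,us,vs);k=(abs(P[:,2]-.203)<.012)&(s['d'][vs,us]>0)&(P[:,1]<.045)&(P[:,0]>.54)&(P[:,1]>-.085)&(P[:,0]<.6)
P=P[k]
for y in np.arange(.04,-.085,-.01):
    p=P[abs(P[:,1]-y)<.003]
    if len(p): print(y.round(3),len(p),p[:,0].min().round(4),p[:,0].max().round(4),np.percentile(p[:,2],[10,50,90]).round(4))
```

```text
0.04 153 0.5529 0.5678 [0.2004 0.2078 0.2088]
0.03 122 0.5558 0.5688 [0.2004 0.2072 0.2083]
0.02 116 0.559 0.5716 [0.2005 0.2073 0.2087]
0.01 109 0.562 0.5735 [0.2017 0.2075 0.2086]
-0.0 109 0.564 0.5759 [0.2005 0.2074 0.2086]
-0.01 100 0.5658 0.5781 [0.2003 0.2072 0.2087]
-0.02 99 0.5684 0.5804 [0.2003 0.2074 0.2083]
-0.03 94 0.5709 0.5826 [0.2008 0.2072 0.2086]
-0.04 90 0.5734 0.5849 [0.2009 0.2072 0.2086]
-0.05 92 0.5764 0.5884 [0.201  0.2069 0.208 ]
-0.06 148 0.5795 0.5954 [0.1977 0.2069 0.2091]
-0.07 76 0.5782 0.5927 [0.2081 0.2089 0.2097]
```

```bash
python3 -m crank '[{"jaw":0,"x":2,"y":0,"z":12,"ax":0,"ay":0,"az":0},{"jaw":0,"x":2,"y":0,"z":12,"ax":0,"ay":0,"az":0},{"jaw":0,"x":0,"y":0,"z":12,"ax":0,"ay":0,"az":0},{"jaw":0,"x":0,"y":0,"z":12,"ax":0,"ay":0,"az":0},{"jaw":0,"x":0,"y":0,"z":12,"ax":0,"ay":0,"az":0},{"jaw":0,"x":0,"y":0,"z":12,"ax":0,"ay":0,"az":0},{"jaw":0,"x":0,"y":0,"z":12,"ax":0,"ay":0,"az":0},{"jaw":0,"x":0,"y":0,"z":12,"ax":0,"ay":0,"az":0},{"jaw":0,"x":0,"y":0,"z":12,"ax":0,"ay":0,"az":0},{"jaw":0,"x":0,"y":0,"z":4,"ax":0,"ay":0,"az":0},{"jaw":0,"x":0,"y":0,"z":0,"ax":0,"ay":0,"az":0}]'
python3 go.py .596 -.012 .188
python3 - <<'E'
from h import *
a=snap('top','t2')[0]; cv2.imwrite('pics/t2c.png',cv2.resize(a[170:290,260:420],None,fx=4.5,fy=4.5)[:,:,::-1])
E
```

```text
t: 5.45
eef_pos: [0.6246, -0.0093, 0.1891]
tool_rot: [-0.0, 0.73, 0.683, -0.0]
contact_force: [0.9, -0.4, -0.5]
gripper_width: -0.002
t 5.45 p [ 0.6246 -0.0093  0.1891] y [ 0.998 -0.067 -0.   ] z [-0.  0. -1.] q [ 0.34  0.5  -0.58  1.69  0.31  1.04 -0.41] F [ 0.9 -0.4 -0.5] w -0.002
shift mm [ -4.6 -28.4   1.1]
```

View pics/t2c.png

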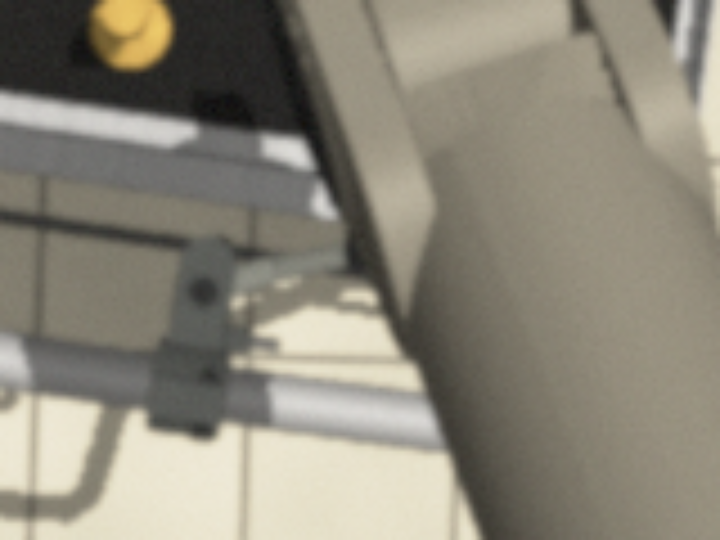

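The top view is partly hidden by the arm, but it shows the lever still at rest. The wrist depth puts the outer face at x ≈ 0.579 for y = -0.015, which agrees with the first estimate. Next I shift towards the free end and approach slowly.

```bash
python3 -m crank '[{"jaw":0,"x":-10,"y":-3,"z":0,"ax":0,"ay":0,"az":0},{"jaw":0,"x":-10,"y":-3,"z":0,"ax":0,"ay":0,"az":0},{"jaw":0,"x":0,"y":-3,"z":0,"ax":0,"ay":0,"az":0},{"jaw":0,"x":0,"y":-3,"z":0,"ax":0,"ay":0,"az":0},{"jaw":0,"x":0,"y":-3,"z":0,"ax":0,"ay":0,"az":0},{"jaw":0,"x":0,"y":-3,"z":0,"ax":0,"ay":0,"az":0},{"jaw":0,"x":0,"y":-3,"z":0,"ax":0,"ay":0,"az":0},{"jaw":0,"x":0,"y":-3,"z":0,"ax":0,"ay":0,"az":0},{"jaw":0,"x":0,"y":-2,"z":0,"ax":0,"ay":0,"az":0},{"jaw":0,"x":0,"y":-2,"z":0,"ax":0,"ay":0,"az":0},{"jaw":0,"x":0,"y":-2,"z":0,"ax":0,"ay":0,"az":0}]'
python3 go.py .575 -.026 .189
```

```text
t: 6.88
eef_pos: [0.5941, -0.0278, 0.1896]
tool_rot: [0.001, 0.731, 0.683, 0.0]
contact_force: [4.2, -2.6, -1.1]
gripper_width: 0.001
t 6.875 p [ 0.5941 -0.0278  0.1896] y [ 0.998 -0.068  0.002] z [ 0.002 -0.    -1.   ] q [ 0.39  0.45 -0.59  1.77  0.29  1.01 -0.37] F [ 4.2 -2.6 -1.1] w 0.001
shift mm [  0.6 -19.2   0.5]
```

Contact is made at about 4 N where I expected it. I'll press on slowly to just short of the stop.

```bash
python3 -m crank '[{"jaw":0,"x":0,"y":-2,"z":0,"ax":0,"ay":0,"az":0},{"jaw":0,"x":0,"y":-2,"z":0,"ax":0,"ay":0,"az":0},{"jaw":0,"x":0,"y":-2,"z":0,"ax":0,"ay":0,"az":0},{"jaw":0,"x":0,"y":-2,"z":0,"ax":0,"ay":0,"az":0},{"jaw":0,"x":0,"y":-2,"z":0,"ax":0,"ay":0,"az":0},{"jaw":0,"x":0,"y":-2,"z":0,"ax":0,"ay":0,"az":0},{"jaw":0,"x":0,"y":-2,"z":0,"ax":0,"ay":0,"az":0},{"jaw":0,"x":0,"y":-1,"z":0,"ax":0,"ay":0,"az":0},{"jaw":0,"x":0,"y":0,"z":0,"ax":0,"ay":0,"az":0},{"jaw":0,"x":0,"y":0,"z":0,"ax":0,"ay":0,"az":0}]'
python3 go.py .572 -.026 .189
python3 - <<'E'
from h import *
a=snap('wrist','w3')[0]; b=snap('scene','s3')[0]
cv2.imwrite('pics/ws3.png',np.vstack([cv2.resize(a,(480,300)),cv2.resize(b[100:300,160:480],(480,300))])[:,:,::-1])
E
```

```text
t: 8.12
eef_pos: [0.5794, -0.0275, 0.1897]
tool_rot: [0.001, 0.731, 0.683, 0.0]
contact_force: [6.4, -3.7, -1.0]
gripper_width: 0.0
t 8.125 p [ 0.5794 -0.0275  0.1897] y [ 0.998 -0.068  0.002] z [ 0.002 -0.001 -1.   ] q [ 0.4   0.43 -0.59  1.8   0.28  1.   -0.37] F [ 6.4 -3.7 -1. ] w 0.0
shift mm [ 1.  -7.5  0.7]
```

View pics/ws3.png

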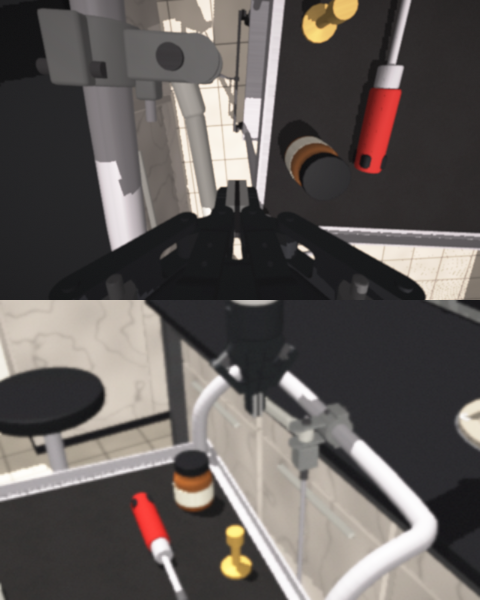

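The wrist view shows the finger block on the lever's outer side at (215-255,180-210). The lever has swung part-way in, well clear of the bar, and the shelf things have not moved. I continue in 1 mm steps.

```bash
python3 -m crank '[{"jaw":0,"x":0,"y":-1,"z":0,"ax":0,"ay":0,"az":0},{"jaw":0,"x":0,"y":-1,"z":0,"ax":0,"ay":0,"az":0},{"jaw":0,"x":0,"y":-1,"z":0,"ax":0,"ay":0,"az":0},{"jaw":0,"x":0,"y":-1,"z":0,"ax":0,"ay":0,"az":0},{"jaw":0,"x":0,"y":-1,"z":0,"ax":0,"ay":0,"az":0},{"jaw":0,"x":0,"y":-1,"z":0,"ax":0,"ay":0,"az":0},{"jaw":0,"x":0,"y":0,"z":0,"ax":0,"ay":0,"az":0},{"jaw":0,"x":0,"y":0,"z":0,"ax":0,"ay":0,"az":0}]'
python3 -m crank '[{"jaw":0,"x":0,"y":-1,"z":0,"ax":0,"ay":0,"az":0},{"jaw":0,"x":0,"y":0,"z":0,"ax":0,"ay":0,"az":0},{"jaw":0,"x":0,"y":0,"z":0,"ax":0,"ay":0,"az":0}]'
```

```text
t: 9.22
eef_pos: [0.5737, -0.0278, 0.1897]
tool_rot: [0.002, 0.731, 0.682, 0.0]
contact_force: [6.7, -5.4, -1.2]
gripper_width: 0.004
t: 9.6
eef_pos: [0.5727, -0.0279, 0.1897]
tool_rot: [0.002, 0.731, 0.682, 0.0]
contact_force: [6.5, -5.5, -2.5]
gripper_width: -0.003
```

```bash
python3 -m crank '[{"jaw":0,"x":0,"y":-1,"z":0,"ax":0,"ay":0,"az":0},{"jaw":0,"x":0,"y":0,"z":0,"ax":0,"ay":0,"az":0},{"jaw":0,"x":0,"y":0,"z":0,"ax":0,"ay":0,"az":0}]'
python3 -m crank '[{"jaw":0,"x":0,"y":-1,"z":0,"ax":0,"ay":0,"az":0},{"jaw":0,"x":0,"y":0,"z":0,"ax":0,"ay":0,"az":0},{"jaw":0,"x":0,"y":0,"z":0,"ax":0,"ay":0,"az":0}]'
python3 - <<'E'
from h import *
s0=snap('wrist','w4');s=load('w4')
us,vs=np.meshgrid(np.arange(150,330),np.arange(80,300)); us=us.ravel();vs=vs.ravel()
P=pts(s,us,vs);k=(abs(P[:,2]-.205)<.006)&(s['d'][vs,us]>0)&(P[:,0]>.53)
P=P[k]
for y in np.arange(.04,-.085,-.01):
    p=P[abs(P[:,1]-y)<.003]
    if len(p): print(y.round(3),len(p),p[:,0].min().round(4),p[:,0].max().round(4))
E
```

```text
t: 9.98
eef_pos: [0.5718, -0.0277, 0.1897]
tool_rot: [0.002, 0.731, 0.682, 0.0]
contact_force: [7.1, -5.8, -1.0]
gripper_width: -0.001
t: 10.35
eef_pos: [0.5708, -0.0278, 0.1897]
tool_rot: [0.002, 0.731, 0.682, 0.0]
contact_force: [8.2, -5.1, -1.5]
gripper_width: 0.002
0.04 601 0.53 0.5601
0.03 409 0.5302 0.56
0.02 324 0.5475 0.5587
0.01 310 0.547 0.5584
-0.0 289 0.5467 0.5579
-0.01 261 0.5462 0.5575
-0.02 642 0.5458 0.5773
-0.03 162 0.5451 0.5549
-0.04 4 0.5449 0.5459
```

The blade now lies at about -92.5°, so it has turned about 0.28 rad and is just short of the stop.

```bash
python3 -m crank '[{"jaw":0,"x":0,"y":-1,"z":0,"ax":0,"ay":0,"az":0},{"jaw":0,"x":0,"y":0,"z":0,"ax":0,"ay":0,"az":0},{"jaw":0,"x":0,"y":0,"z":0,"ax":0,"ay":0,"az":0}]'
python3 -m crank '[{"jaw":0,"x":0,"y":-1,"z":0,"ax":0,"ay":0,"az":0},{"jaw":0,"x":0,"y":0,"z":0,"ax":0,"ay":0,"az":0},{"jaw":0,"x":0,"y":0,"z":0,"ax":0,"ay":0,"az":0}]'
```

```text
t: 10.78
eef_pos: [0.5699, -0.0279, 0.1897]
tool_rot: [0.002, 0.731, 0.682, 0.0]
contact_force: [7.2, -6.1, -1.5]
gripper_width: 0.002
t: 11.15
eef_pos: [0.569, -0.0279, 0.1898]
tool_rot: [0.002, 0.731, 0.682, 0.0]
contact_force: [7.5, -7.3, -1.1]
gripper_width: -0.005
```

```bash
python3 -m crank '[{"jaw":0,"x":0,"y":-1,"z":0,"ax":0,"ay":0,"az":0},{"jaw":0,"x":0,"y":0,"z":0,"ax":0,"ay":0,"az":0},{"jaw":0,"x":0,"y":0,"z":0,"ax":0,"ay":0,"az":0}]'
python3 -m crank '[{"jaw":0,"x":0,"y":-1,"z":0,"ax":0,"ay":0,"az":0},{"jaw":0,"x":0,"y":0,"z":0,"ax":0,"ay":0,"az":0},{"jaw":0,"x":0,"y":0,"z":0,"ax":0,"ay":0,"az":0}]'
```

```text
t: 11.52
eef_pos: [0.5682, -0.028, 0.1898]
tool_rot: [0.002, 0.731, 0.682, 0.001]
contact_force: [8.8, -6.7, -2.6]
gripper_width: 0.001
t: 11.9
eef_pos: [0.5682, -0.0279, 0.1899]
tool_rot: [0.003, 0.731, 0.682, 0.001]
contact_force: [11.5, -7.1, -5.6]
gripper_width: -0.0
```

The TCP has stopped advancing and the force is rising, so the lever is at its stop. I'll add one small step for margin, then check.

```bash
python3 -m crank '[{"jaw":0,"x":0,"y":-1,"z":0,"ax":0,"ay":0,"az":0},{"jaw":0,"x":0,"y":0,"z":0,"ax":0,"ay":0,"az":0},{"jaw":0,"x":0,"y":0,"z":0,"ax":0,"ay":0,"az":0},{"jaw":0,"x":0,"y":0,"z":0,"ax":0,"ay":0,"az":0},{"jaw":0,"x":0,"y":0,"z":0,"ax":0,"ay":0,"az":0},{"jaw":0,"x":0,"y":0,"z":0,"ax":0,"ay":0,"az":0}]'
python3 go.py
python3 - <<'E'
from h import *
a=snap('wrist','w5')[0];b=snap('scene','s5')[0];s=load('w5')
us,vs=np.meshgrid(np.arange(150,330),np.arange(80,300)); us=us.ravel();vs=vs.ravel()
P=pts(s,us,vs);k=(abs(P[:,2]-.205)<.006)&(s['d'][vs,us]>0)&(P[:,0]>.535)
P=P[k]; Y=np.arange(.022,-.034,-.004); m=[]
for y in Y: p=P[(abs(P[:,1]-y)<.003)]; m.append(p[:,0].min())
f=np.polyfit(Y,m,1); print(np.round(m,4),'dir deg',-90-np.degrees(np.arctan(f[0])))
s4=load('s3'); d=np.abs(s4['im'].astype(int)-b).sum(2)[190:320,230:335]; print('scene diff shelf',d.mean(),(d>90).sum())
cv2.imwrite('pics/ws5.png',np.vstack([cv2.resize(a,(480,300)),cv2.resize(b[100:300,160:480],(480,300))])[:,:,::-1])
E
```

```text
t: 12.65
eef_pos: [0.5681, -0.0279, 0.19]
tool_rot: [0.003, 0.731, 0.682, 0.002]
contact_force: [14.6, -7.7, -8.3]
gripper_width: 0.0
t 12.65 p [ 0.5681 -0.0279  0.19  ] y [ 0.998 -0.069  0.008] z [ 0.008 -0.002 -1.   ] q [ 0.41  0.41 -0.6   1.83  0.27  0.98 -0.37] F [14.6 -7.7 -8.3] w 0.0
[0.5465 0.5462 0.5458 0.5456 0.5452 0.5449 0.5449 0.5443 0.5441 0.5438
 0.5435 0.5434 0.543  0.5426] dir deg -94.12681726635793
scene diff shelf 3.049304029304029 0
```

View pics/ws5.png

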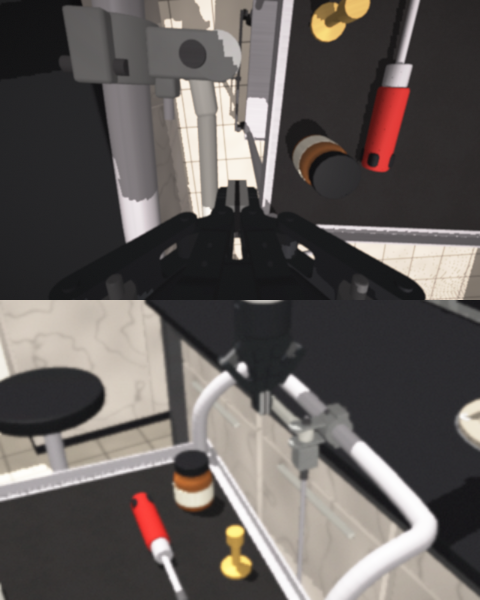

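The wrist view shows the blade parallel to the bar with a clear gap. The fingers are on its outer side, and the jar, driver and plate are unmoved. The blade angle of -94.1° means it has turned about 0.307 rad, so it is at the stop. I'm handing in while holding.

```bash
python3 -c "
from station import ticket; print(ticket.hand_in())"; python3 go.py
```

```text
the job is handed in; nothing more can be done
None
the job is handed in; nothing more can be done
```

The brake lever is pressed in against its stop and I handed the job in while holding it there, at about 12.8 s of the 38 s allowed. I reached over the bar with the gripper shut and pressed the lever's outer face slowly with the backs of the fingers, about 85–90 mm from the pivot.

What the last checks before hand-in showed:
- **Lever at its stop:** the blade had turned about 17.6° (0.307 rad, measured from the wrist camera, so within a degree or so). Extra push no longer moved the tool and only raised the force.
- **Force:** about 14.6 N along the push, well under the 60 N limit.
- **Sideways and downward force:** there was also about 8 N in each of these directions. I take this to be friction on the lever face, but I did not confirm it separately.
- **Clear of the bar:** the fingers stood wholly outside the lever. From the geometry, they and the gripper body were clear of the bar, and a visible gap remained between lever and bar.
- **Shelf:** comparing camera pictures from mid-press and just before hand-in showed no change around the jar, driver and plate, and they looked in place throughout.

No check failed. My first move command was refused because it left out some keys; nothing moved, and I sent it again with all of them.

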